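Lock the sample-boat carriage on the loader rail with a hammer-head bolt

TASK

First push the sample-boat carriage along the sloping slotted rail until it is fully home against the red end stop. Then take the hammer-head bolt with the orange grip from its grey parking block, put its head through the carriage's window into the rail slot until the collar sits on the carriage, turn it a quarter turn (either way) so that the head lies square across the slot and catches under the lips, and let go. Leave the boat tray, the amber bottle and the jar where they stand.

Things in the scene. Friction and masses are not known exactly. Their poses are not given: they have to be found in the camera images.
- carriage (a joint): slide of the carriage along the rail, m: grows towards the red end stop, 0.110 = fully home against it. It starts 50 to 110 mm short. It stays where it is left; pushing it takes about 5 N plus 40 N per m/s of speed; pushed hard against the stop it springs back a little.
- window (a point): Centre of the oblong window of the carriage, at the top of its white plate (150 mm along y, 66 mm along x, 4 mm thick, lying on the rail's lips). Axes: z = outward normal of the face, 30 deg from vertical, leaning to the robot; y = along the slot to the red stop; x = up the slope. Window 50 mm along y, 28 mm along x. From y = 36 to 72 mm a seat with three steel boats, 11 mm high.
- tab (a point): Point in the carriage's blue upright push tab, at window-frame (0, -68, 30) mm. The tab is 8 mm thick (y -72 to -64), 50 mm wide along x and 45 mm high above the plate top. Same axes as window. Push its outer (-y) face towards +y.
- loader: Fixed blue loader, 335 mm along y, on a white base; origin under it, on the bench, z up, y along the rail to the red stop. An aluminium slotted strut is let into its face, which slopes 30 deg down to the robot; face centre 100 mm above the origin. Slot 26 mm wide, centred under the window; lips 4 mm thick; hollow below 44 mm wide, 37 mm deep. Red stop stands 12 mm above the plate top.
- bolt_grip (a point): Centre of the orange grip of the loose bolt (0.15 kg): a paddle 42 mm wide (x), 14 thick (y), 50 high (z). z points along the bolt away from its head. Below this point: collar 44 mm diameter, underside at -41; shank 20 diameter; head bottom at -61. It starts upright in the grey block, collar on its top, this point 81 mm above the bench. Seated, it is 41 mm above the plate top along window z.
- bolt_head (a point): Centre of the bolt's steel head (36 mm long in x, 20 wide in y, 9 thick, round ends, its lowest 3 mm stepped in 2 mm all round), 56.5 mm below bolt_grip, same axes. Seated it is 15.5 mm below the plate top; with its x along the slot (window y) it passes the window and lips, with x across the slot (window x) it is caught. A half turn leaves the bolt the same.
- park: Grey parking block, fixed, 85 x 85 x 40 mm, origin at the centre of its underside. Its pocket, in the middle of the top, is 41 mm along x by 25 mm along y and 28 mm deep.
- boat_tray: Loose white open tray with steel boats, 130 x 90 x 25 mm, origin under its centre. Leave alone.
- reagent: Loose amber bottle, 64 mm diameter, 130 mm high, origin under its centre. Leave alone.
- jar: Loose white jar with blue cap, 70 mm diameter, 85 mm high, origin under its centre. Leave alone.
There are look-alikes about, which are no part of the job. What is meant by the part that bears bolt_grip is not blue, and is the smaller of those in its own colour.

How it is judged:
On the way, in this order (a step that is already met when the one before it is completed fails the run):
1. the carriage is pushed home against the end stop (value of joint carriage above 0.104 m), for 0.2 s.
2. the bolt's head, lengthwise to the slot, is through the window and below the lips, the carriage still home (value of joint carriage above 0.104 m and z of bolt_head in the frame of window between -0.022 and -0.012 m and x of bolt_head in the frame of window between -0.008 and 0.008 m and y of bolt_head in the frame of window between -0.02 and 0.02 m and angle between the z axis of bolt_head and the z axis of window, either way round below 0.17 rad and angle between the x axis of bolt_head and the y axis of window, either way round below 0.45 rad), for 0.1 s.
3. the bolt is turned a quarter turn, its head across the slot under the lips (value of joint carriage above 0.104 m and z of bolt_head in the frame of window between -0.022 and -0.012 m and x of bolt_head in the frame of window between -0.008 and 0.008 m and y of bolt_head in the frame of window between -0.02 and 0.02 m and angle between the x axis of bolt_head and the x axis of window, either way round below 0.35 rad), for 0.2 s.
At the end, for the whole second after the job is handed in: Carriage home (over 0.104 m); bolt head centre 12 to 22 mm below the plate top, within 8 mm across and 20 mm along the slot of the window centre; head within 0.35 rad of square across the slot, bolt axis within 0.17 rad of the face normal; bolt at rest (all of step 3 and angle between the z axis of bolt_head and the z axis of window, either way round below 0.17 rad and linear speed of bolt below 0.02 m/s and angular speed of bolt below 0.2 rad/s); the robot touches nothing.
It fails at once if the boat_tray is shifted over 30 mm or tipped (distance of boat_tray from where it was at the start of the episode above 0.03 m or angle between boat_tray's own z axis and vertical above 0.5 rad).
It fails at once if the reagent is shifted over 30 mm or tipped (distance of reagent from where it was at the start of the episode above 0.03 m or angle between reagent's own z axis and vertical above 0.5 rad).
It fails at once if the jar is shifted over 30 mm or tipped (distance of jar from where it was at the start of the episode above 0.03 m or angle between jar's own z axis and vertical above 0.5 rad).
It also fails if it takes over 54 s, if anything falls off the work surface, if the arm or the gripper's body presses on something with over 40 N, if the wrist force passes 120 N, or if a joint passes its speed limit or range.

ROBOT

A 6-joint arm with a two-finger parallel gripper is mounted at the origin on the work surface. World frame = base frame: x ahead of the robot, y to its left, z up, the work surface at z = 0. Lengths are in m, angles in rad, forces in N, time in s.
With the tool pointing down it reaches from about 0.275 to 0.75 m from the base axis. Payload 10.2 kg.
Tool frame: the origin (TCP) lies on the front face of the gripper's body, between the roots of the fingers; the fingertips stand 73 mm ahead of it and the grasp point (between the pads) lies 54 mm ahead of it; z points along the fingers, y is the line along which they close (so a half turn about z gives the same grasp; the last joint's range is limited). The gripper opens to 85 mm and grips with 20 to 120 N. Pads are 22 mm wide; open, the fingers measure 114 mm over their backs; the gripper's body (76 mm by 85 mm) begins 54 mm behind the grasp point. The pads swing forward as they close: fully open they stand 13 mm farther back than shut.
Start: joints at [-1.512, 0.313, 1.498, -0, 1.331, -0.223], TCP at [0.146, -0.504, 0.304] pointing down, gripper open.
Joint ranges: [-2.94, 2.94], [-0.97, 2.17], [0.19, 2.56], [-1.23, 4.37], [0.02, 3.11], [-2.88, 2.88]. Speed limits (rad/s): [2.39, 2.39, 3.01, 3.14, 3.14, 3.14].

INTERFACE

Orientations are given as a unit quaternion [x, y, z, w].
In Python, from bench import r gives the robot as it stands.
- The arm moves only by the tool arm_command, never from a script. Its argument "deltas" is a list that holds one entry, the list of rows, each a list of 5 numbers: the shift along the tool's x, y, z in mm, then the turn about the tool's z in rad, then the opening in per cent of the stroke, from 0 (shut) to 100 (fully open). A call has 1 to 8 rows; each row is the pose to reach, as a shift and turn from the pose commanded when the call began, along the tool's axes at that moment; what a row does not reach only later rows make up. A row lasts 1/8 s, in which the tool goes at most 62.5 mm and 10.7 degrees, less where a joint would pass 70% of its speed; a pose out of reach is approached as far as the arm can. A call with a gripper value outside its range is refused whole. The fingers move at their own pace and stop on an object; "newtons" is the grip in N (left out, the last holds). Time passes only in rows, so rows that repeat a pose let the fingers close. It gives the time, the measured TCP pose, the force, the opening and the grip force at its end, in the units of the state.
- r.read_state(): the state, without advancing time (a new reading comes with each control period).
- r.snapshot(name): name is "scene" or "top" or "wrist"; returns the picture (420x560x3 uint8, red, green, blue); there is no depth.
- r.get_calibration(name): a dict with "fx", "fy", "cx", "cy" (pixels), "k1" (the pictures are not rectified: a ray, as slopes to the right and down, at radius r is drawn at 1 + k1 r^2 times it, then the intrinsics apply), "xyz" and "rotation" of the camera in the world; the wrist camera has in their place "mount" (4x4, takes a point from camera to tool coordinates, whose origin is the TCP and whose axes are the flange's). Camera axes: x right, y up, looking along -z (the intrinsics and any distortion apply to the point x, -y, -z); pixel columns grow to the right and rows downward; lengths in m; the calibration is good to about 2 mm. A picture is of the moment at which its call begins: read the wrist's pose just before it. get_calibration takes no time and is no camera call.
- r.sign_off(): hands the job in; it is judged then, once.
Trained networks look in the newest picture that a camera, given by its name, has taken for a name from the list of things; names that differ only in an ending like _2 or _b are one class to them, and where a whole thing is asked for, a point or a joint stands for the part that bears it (a point fixed in the world has none). Each returns a list of dicts, best first, with "conf" (0 to 1); they miss things now and then, are a little off and sometimes report something else, mostly with a low value. They report only what shows in the picture. A call takes as long as a camera call. They do not tell look-alikes from the thing itself.
- r.silhouettes(camera, target): "region" (420x560 bool, what is visible of it) and "box" ([left, top, width, height] as shares, 0 to 1, of the picture: columns of its width, rows of its height, round what is visible of it).
- r.tip_of(camera, target): "location" ([column, row] as shares, 0 to 1, of the picture: columns of its width, rows of its height: a listed point, or the origin of a listed thing).
The state is a dict: "t": time; "joint_positions": joint angles; "joint_velocities": joint speeds; "joint_efforts": joint torques, N m; "tool_pos": TCP position; "orientation": TCP orientation; "force": force on the tool from outside, world axes, zero at the start; "torque": the same for the moment, N m; "gripper_width": finger opening in m; "finger_force": force on a finger pad.
Only numpy, scipy, OpenCV 4.12 (cv2) and the standard library are available. Lean on these libraries where they do the work, as an engineer would, in place of code of your own. Each camera call takes 0.05 s, during which the arm holds its last target. There are 200 camera calls.

## Working session

There is one attempt and no reset: what is moved stays moved. The work goes in short steps, Python scripts to look and compute and a tool call to move; the robot and the scene stay as the last step left them, time stands still between calls to the robot, and variables do not carry over. Pictures are saved under pics/ and viewed, at most 13 in all, crops included, and the job is handed in when it is done.

Besides the shell and the picture viewer there is one more tool, called after ">>>" as name(argument=value, ...) on one line, values as JSON. arm_command: Moves the arm, as the interface text tells. Its arguments: {"type":"object","properties":{"deltas":{"type":"array"},"newtons":{"type":"number"}},"required":["deltas"]}

```bash
ls; mkdir -p pics
cat > h.py <<'E'
import numpy as np, cv2
from bench import r
from scipy.spatial.transform import Rotation as R
def cam(n, st=None):
    c=r.get_calibration(n)
    if 'mount' in c:
        st=st or r.read_state(); T=np.eye(4); T[:3,:3]=R.from_quat(st['orientation']).as_matrix(); T[:3,3]=st['tool_pos']
        M=T@np.array(c['mount']); return c,M[:3,3],M[:3,:3]
    q=np.array(c['rotation']); Rm=q if q.shape==(3,3) else R.from_quat(q).as_matrix()
    return c,np.array(c['xyz']),Rm
def ray(C,uv):
    c,p,Rm=C; d=np.array([(uv[0]-c['cx'])/c['fx'],(uv[1]-c['cy'])/c['fy']]); s=d.copy()
    for _ in range(20): s=d/(1+c['k1']*(s@s))
    v=Rm@np.array([s[0],-s[1],-1]); return p,v/np.linalg.norm(v)
def proj(C,X):
    c,p,Rm=C; v=Rm.T@(np.array(X)-p); s=np.array([v[0],-v[1]])/-v[2]; s=s*(1+c['k1']*(s@s))
    return np.array([s[0]*c['fx']+c['cx'],s[1]*c['fy']+c['cy']])
def atz(C,uv,z):
    p,v=ray(C,uv); return p+v*(z-p[2])/v[2]
def tri(rs):
    A=0;b=0
    for p,v in rs:
        P=np.eye(3)-np.outer(v,v); A=A+P;b=b+P@p
    X=np.linalg.solve(A,b); return X,[np.linalg.norm((np.eye(3)-np.outer(v,v))@(X-p)) for p,v in rs]
def save(n,im): cv2.imwrite('pics/'+n+'.png',im[:,:,::-1])
E
cat > a.py <<'E'
from h import *
for n in ['scene','top']:
    im=r.snapshot(n); save(n+'0',im); 
    c=r.get_calibration(n); print(n,np.round(cam(n)[1],3),c['fx'])
    for t in ['window','tab','bolt_grip','loader','park','boat_tray','reagent','jar']:
        print(t,[(round(d['conf'],2),np.round(np.array(d['location'])*[560,420],1).tolist()) for d in r.tip_of(n,t)][:4])
print(r.read_state())
E
python3 a.py
```

```text
pics
scene [1.059 0.514 0.807] 396.3671693214096
window [(0.69, [248.7, 228.3])]
tab [(0.95, [247.0, 203.7])]
bolt_grip [(0.97, [430.2, 257.4]), (0.88, [371.0, 255.9]), (0.67, [407.6, 288.4]), (0.54, [339.8, 358.3])]
loader [(0.6, [258.6, 262.2])]
park [(0.9, [405.0, 309.2])]
boat_tray [(0.57, [223.9, 179.2]), (0.45, [338.4, 356.5])]
reagent [(0.92, [153.9, 212.0]), (0.33, [225.3, 180.5])]
jar [(0.62, [340.6, 354.9])]
top [ 0.368 -0.012  1.254] 440.1301183895352
window [(0.97, [285.1, 188.1])]
tab [(0.59, [309.2, 196.4])]
bolt_grip [(0.74, [145.0, 234.3]), (0.73, [149.9, 288.6]), (0.61, [187.7, 250.3])]
loader [(0.56, [274.5, 194.9])]
park []
boat_tray [(0.78, [390.1, 242.3]), (0.67, [144.9, 235.5]), (0.37, [282.4, 188.8])]
reagent [(0.94, [396.6, 167.6])]
jar [(0.56, [167.7, 176.5])]
{'t': 0.9, 'joint_positions': array([-1.51240123e+00,  3.12876840e-01,  1.49768604e+00, -2.30482124e-05,
        1.33096898e+00, -2.23403759e-01]), 'joint_velocities': array([-0.00020371, -0.00089321,  0.00064791,  0.0008954 , -0.00052808,
       -0.00053874]), 'joint_efforts': array([-1.39972653e-03, -4.12163043e+01, -2.59899670e+01, -1.79722656e-04,
        5.96351347e-04, -2.44237185e-06]), 'tool_pos': array([ 0.14597727, -0.50431067,  0.3039113 ]), 'orientation': array([ 9.90089702e-01,  1.40436398e-01, -1.36614253e-05,  2.93723449e-05]), 'force': array([-0.01669453,  0.61532215,  0.20976791]), 'torque': array([-0.00479958,  0.06550208,  0.02542539]), 'finger_force': 0.0, 'gripper_width': 0.08569467337727496}
```

View pics/scene0.png

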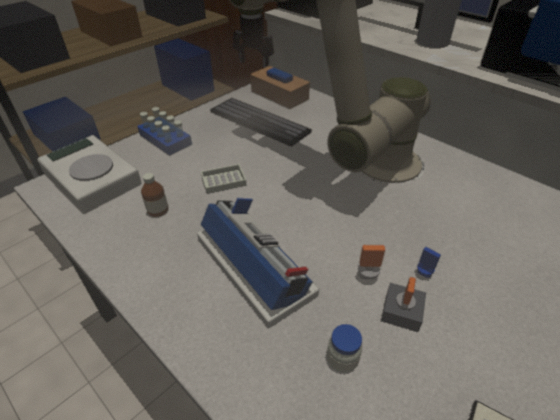

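View pics/top0.png

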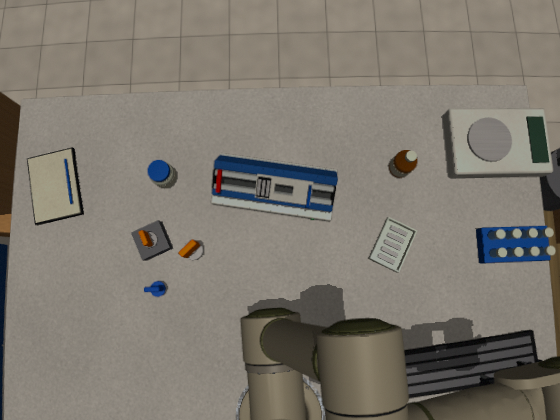

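The scene picture shows the loader at about (260,255), its red stop at (297,271) and the blue tab at (243,205). The bolt stands in the grey block at (407,290). The free-standing orange thing at (371,256) and the blue one at (429,262) are look-alikes. The top view shows the same things: red stop (219,180), tab (309,195), parked bolt (147,238).

```bash
cat > b.py <<'E'
from h import *
S,T=cam('scene'),cam('top')
for n,a,b in [('window',(248.7,228.3),(285.1,188.1)),('tab',(247,203.7),(309.2,196.4)),('grip',(407.6,288.4),(145,234.3)),('grip2',(371,255.9),(187.7,250.3))]:
    X,e=tri([ray(S,a),ray(T,b)]); print(n,X.round(4),np.round(e,4))
print('grip top z.081',atz(T,(145,234.3),.081),'scene',atz(S,(407.6,288.4),.081))
r.snapshot('top')
for t in ['loader','park','bolt_grip','window']:
    for d in r.silhouettes('top',t)[:3]:
        m=d['region'].astype(np.uint8); p=cv2.findNonZero(m)
        rc=cv2.minAreaRect(p); bx=cv2.boxPoints(rc)
        print(t,round(d['conf'],2),m.sum(),np.round(rc[0],1),np.round(rc[1],1), 'corners@z.02',[atz(T,q,.04 if t!='loader' else .08)[:2].round(3).tolist() for q in bx])
# slot line from red stop / tab
im=r.snapshot('top'); h=cv2.cvtColor(im,cv2.COLOR_RGB2HSV)
big=cv2.resize(im[140:310,110:350],None,fx=3.3,fy=3.3,interpolation=cv2.INTER_CUBIC); save('topc',big)
E
python3 b.py
```

```text
window [ 0.6126 -0.0297  0.1004] [0.0018 0.0018]
tab [ 0.5772 -0.0849  0.1278] [0.007 0.007]
grip [0.4958 0.3509 0.0942] [0.0012 0.0012]
grip2 [0.4544 0.2351 0.0748] [0.0031 0.0031]
grip top z.081 [0.4978537  0.35392004 0.081     ] scene [0.48450833 0.34888534 0.081     ]
loader 0.63 6473 [272.7 186.3] [125.   53.9] corners@z.02 [[0.578, 0.185], [0.728, 0.163], [0.666, -0.177], [0.519, -0.148]]
park 0.78 840 [151.4 240.4] [33.4 33.4] corners@z.02 [[0.511, 0.411], [0.546, 0.324], [0.459, 0.285], [0.424, 0.372]]
park 0.6 1232 [282.9 189.5] [56.6 26.6] corners@z.02 [[0.598, 0.062], [0.674, 0.049], [0.643, -0.109], [0.568, -0.094]]
bolt_grip 0.8 350 [192.1 250.7] [19.3 22.2] corners@z.02 [[0.449, 0.274], [0.495, 0.233], [0.459, 0.192], [0.413, 0.232]]
bolt_grip 0.6 213 [155.2 289.7] [14.6 20. ] corners@z.02 [[0.353, 0.37], [0.379, 0.321], [0.343, 0.301], [0.318, 0.35]]
bolt_grip 0.59 235 [147.3 239.1] [19.3 15.5] corners@z.02 [[0.474, 0.391], [0.516, 0.383], [0.503, 0.328], [0.461, 0.337]]
window 0.83 1198 [282.8 189.9] [56.6 26.7] corners@z.02 [[0.596, 0.062], [0.672, 0.05], [0.642, -0.108], [0.567, -0.094]]
```

View pics/topc.png

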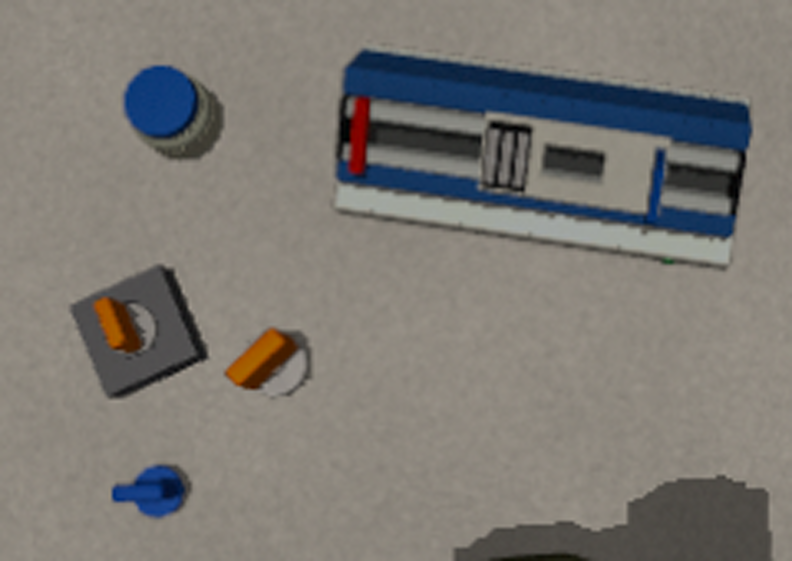

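```bash
cat > c.py <<'E'
from h import *
T=cam('top'); px=lambda c:(c[0]/3.3+110,c[1]/3.3+140)
def dirn(a,b,z):
    A,B=atz(T,px(a),z),atz(T,px(b),z); d=A-B; return np.degrees(np.arctan2(d[0],d[1])).round(2),A.round(4),B.round(4)
print('base front',dirn((338,210),(727,265),.01)); print('blue top',dirn((365,52),(748,103),.14)); print('slot',dirn((484,150),(735,180),.1))
print('window ctr',atz(T,px((574,161)),.1), atz(T,(285.1,188.1),.1))
print('tab',atz(T,px((658,185)),.128),'red',atz(T,px((359,136)),.1))
for a,b in [((163,266),(72,305)),((163,266),(206,354)),((117,397),(206,354)),((72,305),(117,397))]: print('park',dirn(a,b,.04))
E
python3 c.py
```

```text
base front (np.float64(9.55), array([0.5902, 0.1807, 0.01  ]), array([ 0.5336, -0.1561,  0.01  ]))
blue top (np.float64(9.32), array([0.6942, 0.1392, 0.14  ]), array([ 0.6446, -0.1632,  0.14  ]))
slot (np.float64(8.39), array([0.6207, 0.0476, 0.1   ]), array([ 0.5908, -0.1551,  0.1   ]))
window ctr [ 0.60967086 -0.0252497   0.1       ] [ 0.61147157 -0.02840333  0.1       ]
tab [ 0.58283617 -0.0906501   0.128     ] red [0.63505326 0.14957811 0.1       ]
park (np.float64(157.97), array([0.5402, 0.3263, 0.04  ]), array([0.5085, 0.4048, 0.04  ]))
park (np.float64(63.28), array([0.5402, 0.3263, 0.04  ]), array([0.4645, 0.2881, 0.04  ]))
park (np.float64(-24.68), array([0.4297, 0.364 , 0.04  ]), array([0.4645, 0.2881, 0.04  ]))
park (np.float64(62.62), array([0.5085, 0.4048, 0.04  ]), array([0.4297, 0.364 , 0.04  ]))
```

>>> arm_command(deltas=[[[515,-231,0,0.447,0],[515,-231,0,0.447,0],[515,-231,0,0.447,0],[515,-231,0,0.447,0],[515,-231,0,0.447,0],[515,-231,0,0.447,0],[515,-231,0,0.447,0],[515,-231,0,0.447,0]]], newtons=60)

```text
t: 2.2
tool_pos: [0.5219, -0.1851, 0.3041]
orientation: [0.997, -0.083, 0.0, 0.0]
force: [0.5, -1.3, 0.2]
gripper_width: -0.0
finger_force: 0.0
```

>>> arm_command(deltas=[[[47,-54,0,0,0],[47,-54,0,0,0],[47,-54,0,0,0]]])

```text
t: 2.58
tool_pos: [0.5757, -0.1411, 0.3036]
orientation: [0.997, -0.082, -0.0, 0.0]
force: [-0.2, -0.9, 0.4]
gripper_width: -0.0002
finger_force: 0.0
```

```bash
cat > w.py <<'E'
import sys; from h import *
st=r.read_state(); C=cam('wrist',st); im=r.snapshot('wrist'); save(sys.argv[1],im)
print(np.round(st['tool_pos'],4),np.round(st['orientation'],4))
for t in sys.argv[2:]:
    for d in r.tip_of('wrist',t)[:3]:
        uv=np.array(d['location'])*[560,420]; print(t,round(d['conf'],2),uv.round(1),[(z,atz(C,uv,z)[:2].round(4).tolist()) for z in (.081,.1,.126)])
E
python3 w.py w1 window tab
```

```text
[ 0.5757 -0.1411  0.3036] [ 9.966e-01 -8.210e-02 -3.000e-04  0.000e+00]
window 0.92 [122.2 186.7] [(0.081, [0.604, -0.0131]), (0.1, [0.607, -0.0223]), (0.126, [0.6111, -0.0348])]
tab 0.83 [204.1 213.2] [(0.081, [0.5694, -0.0767]), (0.1, [0.5746, -0.0817]), (0.126, [0.5819, -0.0886])]
```

View pics/w1.png

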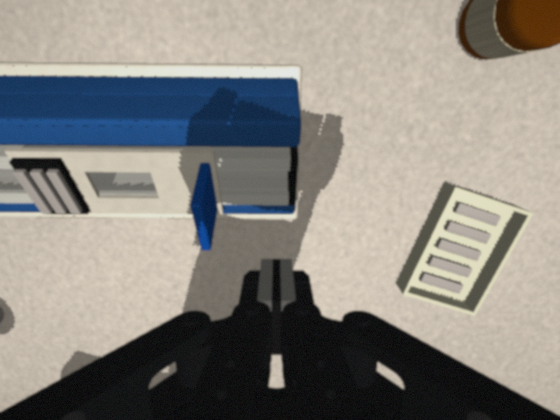

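The wrist view shows the rail horizontal in the picture, so the yaw is right. The tab is at about (204,207) and the closed fingers at (275,275) are clear on its outer side.

>>> arm_command(deltas=[[[2,0,60,0,0],[2,0,117,0,0],[2,0,117,0,0],[2,-10,117,0,0],[2,-20,117,0,0],[2,-30,117,0,0],[2,-40,117,0,0],[2,-50,117,0,0]]])

```text
t: 3.72
tool_pos: [0.5863, -0.0927, 0.1881]
orientation: [0.997, -0.082, 0.001, 0.001]
force: [-2.7, -8.3, 4.2]
gripper_width: 0.0002
finger_force: 4.3
```

>>> arm_command(deltas=[[[0,-11,0,0,0],[0,-22,0,0,0],[0,-33,0,0,0],[0,-44,0,0,0],[0,-55,0,0,0],[0,-65,0,0,0],[0,-70,0,0,0],[0,-75,0,0,0]]])

```text
t: 4.72
tool_pos: [0.599, -0.0187, 0.1881]
orientation: [0.997, -0.083, 0.002, 0.001]
force: [1.3, -6.4, 2.1]
gripper_width: -0.0002
finger_force: 3.5
```

>>> arm_command(deltas=[[[0,-4,0,0,0],[0,-8,0,0,0],[0,-12,0,0,0],[0,-16,0,0,0]]])

```text
t: 5.22
tool_pos: [0.6003, -0.0125, 0.1884]
orientation: [0.996, -0.083, -0.001, 0.011]
force: [-20.0, -74.7, 8.1]
gripper_width: 0.0001
finger_force: 38.9
```

>>> arm_command(deltas=[[[0,5,0,0,0],[0,8,0,0,0],[0,9,0,0,0],[0,9,0,0,0]]])

```text
t: 5.72
tool_pos: [0.5999, -0.014, 0.1881]
orientation: [0.997, -0.083, 0.001, 0.003]
force: [-2.5, -18.0, 4.2]
gripper_width: 0.0001
finger_force: 9.7
```

>>> arm_command(deltas=[[[0,4,0,0,0],[0,20,0,0,0],[0,20,-30,0,0],[0,20,-90,0,0],[0,0,-140,0,0],[0,0,-140,0,0]]])

```text
t: 6.48
tool_pos: [0.6, -0.0108, 0.331]
orientation: [0.997, -0.082, 0.004, 0.0]
force: [-0.5, -0.8, -0.7]
gripper_width: 0.0003
finger_force: 0.0
```

```bash
python3 w.py w2 window tab
python3 - <<'E'
from h import *
T,S=cam('top'),cam('scene')
C=cam('wrist'); 
for n in('top','scene'):
    save(n+'2',r.snapshot(n)); c=cam(n)
    for t in('window','tab'):
        for d in r.tip_of(n,t)[:2]:
            uv=np.array(d['location'])*[560,420]; print(n,t,round(d['conf'],2),uv.round(1),atz(c,uv,.1).round(4),atz(c,uv,.126).round(4))
E
```

```text
[ 0.6    -0.0108  0.331 ] [ 9.966e-01 -8.180e-02  3.800e-03  3.000e-04]
window 0.73 [180.4 182.8] [(0.081, [0.6206, 0.0757]), (0.1, [0.6238, 0.0699]), (0.126, [0.6282, 0.0618])]
tab 0.84 [257.9 205.5] [(0.081, [0.5872, 0.0085]), (0.1, [0.5924, 0.0067]), (0.126, [0.5995, 0.0041])]
tab 0.48 [  8.8 301.2] [(0.081, [0.5282, 0.2804]), (0.1, [0.5369, 0.2624]), (0.126, [0.5488, 0.2377])]
top window 0.92 [247.8 183.7] [0.6261 0.0714 0.1   ] [0.6203 0.0695 0.126 ]
top tab 0.7 [272.8 194. ] [0.5962 0.0049 0.1   ] [0.5911 0.0045 0.126 ]
scene window 0.91 [271.  251.4] [0.6291 0.0632 0.1   ] [0.6449 0.0798 0.126 ]
scene tab 0.77 [269.7 222.1] [ 0.5613 -0.0092  0.1   ] [0.5796 0.0101 0.126 ]
```

View pics/w2.png

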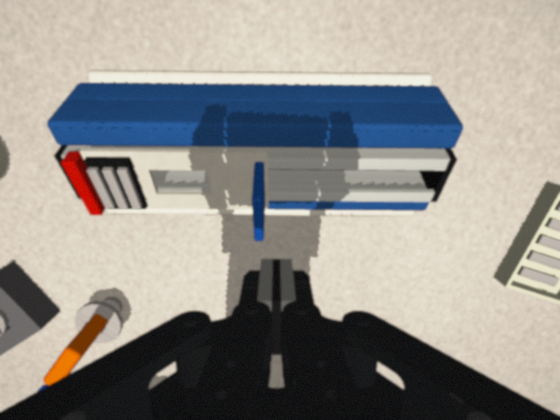

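The carriage is home: its boats touch the red stop at (85,185), the window is at (180,182) and the tab at (258,200). Next is the parked bolt.

>>> arm_command(deltas=[[[-126,-293,30,-2.208,100],[-126,-293,30,-2.208,100],[-126,-293,30,-2.208,100],[-126,-293,30,-2.208,100],[-126,-293,30,-2.208,100],[-126,-293,30,-2.208,100],[-126,-293,30,-2.208,100],[-126,-293,30,-2.208,100]]])

```text
t: 7.92
tool_pos: [0.5232, 0.2986, 0.2966]
orientation: [0.783, 0.622, -0.0, -0.0]
force: [-0.0, -0.9, -0.6]
gripper_width: 0.0856
finger_force: 0.0
```

>>> arm_command(deltas=[[[0,0,0,-0.7,100],[0,0,0,-0.7,100],[0,0,0,-0.7,100],[0,0,0,-0.7,100],[0,0,0,-0.7,100]]])

```text
t: 8.55
tool_pos: [0.5234, 0.2983, 0.2966]
orientation: [0.526, 0.85, -0.0, -0.0]
force: [-0.6, -0.1, -0.2]
gripper_width: 0.0854
finger_force: 0.0
```

```bash
python3 w.py w3 bolt_grip park
```

```text
[0.5234 0.2983 0.2966] [ 5.262e-01  8.504e-01 -2.000e-04 -2.000e-04]
bolt_grip 0.97 [105.   60.7] [(0.081, [0.3614, 0.3351]), (0.1, [0.37, 0.3371]), (0.126, [0.3817, 0.3399])]
bolt_grip 0.89 [267.1 117.9] [(0.081, [0.4886, 0.3521]), (0.1, [0.4887, 0.353]), (0.126, [0.4888, 0.3542])]
bolt_grip 0.57 [176.2 227.4] [(0.081, [0.4586, 0.235]), (0.1, [0.4606, 0.2437]), (0.126, [0.4635, 0.2556])]
```

View pics/w3.png

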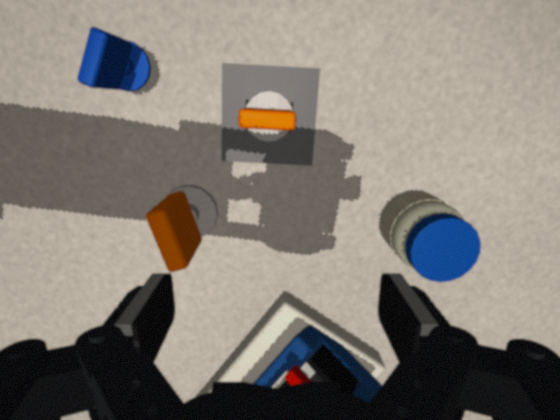

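Run:
```python
from h import *
C=cam('wrist'); im=r.snapshot('wrist'); h=cv2.cvtColor(im,cv2.COLOR_RGB2HSV)
m=((h[...,0]<18)&(h[...,1]>150)&(h[...,2]>60)).astype(np.uint8); m[:,:215]=0; m[165:]=0; m[:,330:]=0
rc=cv2.minAreaRect(cv2.findNonZero(m)); b=cv2.boxPoints(rc); print(m.sum(),rc,b.round(1).tolist())
for q in b: print(atz(C,q,.106).round(4))
c=atz(C,rc[0],.106); A=[atz(C,q,.106) for q in b]; A=sorted(A,key=lambda p:p[0])
d=(A[2]+A[3]-A[0]-A[1])/2; print('ctr',c,'len',np.linalg.norm(d),'yaw',np.degrees(np.arctan2(d[1],d[0])))
X=atz(C,(rc[0][0],rc[0][1]),.1); st=r.read_state(); Rm=R.from_quat(st['orientation']).as_matrix()
print('in tool',(Rm.T@(c-st['tool_pos'])).round(4), 'toolY yaw',np.degrees(np.arctan2(Rm[1,1],Rm[0,1])))
# park top center
for t in r.tip_of('wrist','bolt_grip')[:0]: pass
g=atz(C,(271,114.5),.04); print('parktop guess',g)
```

```text
1036 ((266.5605163574219, 119.25904846191406), (56.88358688354492, 19.562108993530273), 2.7927021980285645) [[237.6999969482422, 127.5999984741211], [238.60000610351562, 108.0999984741211], [295.3999938964844, 110.9000015258789], [294.5, 130.39999389648438]]
[0.4728 0.3378 0.106 ]
[0.4678 0.3504 0.106 ]
[0.5048 0.3667 0.106 ]
[0.5105 0.3543 0.106 ]
ctr [0.48893222 0.35234501 0.106     ] len 0.04082720553488889 yaw 23.725047198086035
in tool [ 0.0636 -0.0067  0.1908] toolY yaw 26.475006689281376
parktop guess [0.49040526 0.35443874 0.04      ]
```

>>> arm_command(deltas=[[[64,-6,0,0.05,100],[64,-6,0,0.05,100],[64,-6,50,0.05,100],[64,-6,100,0.05,100],[64,-6,140,0.05,100],[64,-6,164,0.05,100],[64,-6,164,0.05,100]]], newtons=25)

```text
t: 9.68
tool_pos: [0.4891, 0.3522, 0.1314]
orientation: [0.547, 0.837, -0.001, -0.001]
force: [-1.0, -0.4, 0.3]
gripper_width: 0.0852
finger_force: 0.0
```

>>> arm_command(deltas=[[[0,0,0,0,45],[0,0,0,0,30],[0,0,0,0,30],[0,0,0,0,30],[0,0,0,0,30]]], newtons=25)

```text
t: 10.3
tool_pos: [0.4897, 0.3531, 0.1341]
orientation: [0.547, 0.837, 0.001, 0.001]
force: [-0.7, -0.6, 6.3]
gripper_width: 0.0418
finger_force: 26.1
```

>>> arm_command(deltas=[[[0,0,-6,0,30],[0,0,-10,0,30],[0,0,-10,0,30],[5,0,-10,0,30],[9,0,-10,0,30],[13,0,-10,0,30]]], newtons=20)

```text
t: 11.05
tool_pos: [0.4843, 0.3646, 0.143]
orientation: [0.547, 0.837, -0.0, 0.001]
force: [1.5, -5.2, 1.8]
gripper_width: 0.0418
finger_force: 25.8
```

>>> arm_command(deltas=[[[5,0,0,0,30],[9,0,0,0,30],[13,0,0,0,30],[18,0,0,0,30],[18,0,0,0,30]]])

```text
t: 11.68
tool_pos: [0.4768, 0.3812, 0.1425]
orientation: [0.546, 0.837, -0.001, 0.0]
force: [1.9, -3.7, -2.1]
gripper_width: 0.0415
finger_force: 26.0
```

>>> arm_command(deltas=[[[0,0,-40,0,30],[0,0,-90,0,30],[0,0,-130,0,30],[0,0,-130,-0.2,30],[0,0,-130,-0.4,30],[0,0,-130,-0.6,30],[0,0,-130,-0.8,30],[0,0,-130,-0.99,30]]])

```text
t: 12.68
tool_pos: [0.4766, 0.3817, 0.2727]
orientation: [0.106, 0.994, 0.0, -0.0]
force: [-0.1, 0.4, -1.2]
gripper_width: 0.0419
finger_force: 26.1
```

>>> arm_command(deltas=[[[-20,-40,0,-0.047,30],[-40,-80,0,-0.047,30],[-64,-120,0,-0.047,30],[-84,-160,0,-0.047,30],[-105,-200,0,-0.047,30],[-126,-240,0,-0.047,30],[-145,-276,0,-0.047,30],[-145,-276,0,-0.047,30]]])

```text
t: 13.68
tool_pos: [0.5588, 0.0786, 0.2727]
orientation: [0.088, 0.996, 0.0, -0.0]
force: [-0.1, -0.4, -1.0]
gripper_width: 0.0417
finger_force: 26.1
```

```bash
python3 w.py w4 window bolt_head bolt_grip
python3 - <<'E'
from h import *
im=r.snapshot('scene'); 
for t in('bolt_grip','bolt_head','window'): print(t,[(round(d['conf'],2),(np.array(d['location'])*[560,420]).round(1).tolist()) for d in r.tip_of('scene',t)])
w=cv2.imread('pics/w4.png')[:,:,::-1]
a=cv2.resize(im[120:320,170:350],None,fx=2.4,fy=2.4,interpolation=cv2.INTER_CUBIC); b=cv2.resize(w,(360,270)); 
out=np.zeros((480,800,3),np.uint8); out[:,:432]=a; out[:270,434:794]=b; save('mix',out)
E
```

```text
[0.5588 0.0786 0.2727] [ 8.770e-02  9.961e-01  2.000e-04 -1.000e-04]
bolt_head 0.98 [428.7  41.1] [(0.081, [0.4637, 0.2004]), (0.1, [0.4652, 0.1924]), (0.126, [0.4673, 0.1816])]
bolt_head 0.74 [274.4 299.3] [(0.081, [0.6407, 0.0625]), (0.1, [0.6293, 0.0646]), (0.126, [0.6138, 0.0675])]
bolt_grip 0.91 [472.6  22.2] [(0.081, [0.4572, 0.2298]), (0.1, [0.4592, 0.2197]), (0.126, [0.462, 0.2059])]
bolt_grip 0.63 [274.1 311.9] [(0.081, [0.6527, 0.0601]), (0.1, [0.6405, 0.0624]), (0.126, [0.6237, 0.0655])]
bolt_grip [(0.71, [430.4, 258.4]), (0.7, [369.2, 255.1]), (0.68, [296.3, 202.8])]
bolt_head [(0.94, [424.8, 271.1]), (0.79, [288.4, 224.2]), (0.76, [365.6, 272.3])]
window [(0.96, [271.1, 251.3])]
```

View pics/mix.png

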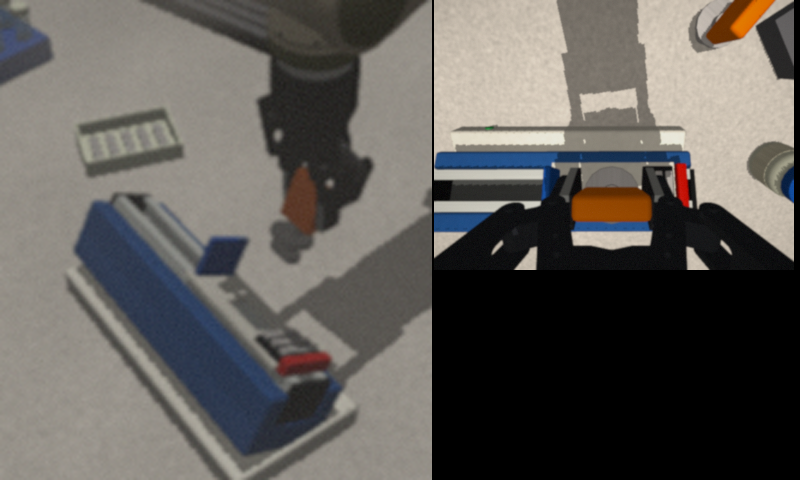

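The bolt is held and leaning, with its head away from the robot. In the scene crop its head is at (290,240). The window is empty, in the lower middle of that crop.

Run:
```python
from h import *
C=cam('wrist');S=cam('scene')
H,e=tri([ray(C,(274.4,299.3)),ray(S,(288.4,224.2))]); G,e2=tri([ray(C,(274.1,311.9)),ray(S,(296.3,202.8))])
d=G-H; n=np.array([-.493,.0825,.866]); print(H.round(4),G.round(4),np.round(e+e2,4),np.linalg.norm(d))
print('tilt',np.degrees(np.arccos(d[2]/np.linalg.norm(d))),'to n',np.degrees(np.arccos(d@n/np.linalg.norm(d))))
T=cam('top')
W,e=tri([ray(S,(271.1,251.35)),ray(T,(247.8,183.7))]);print('W',W,e)
st=r.read_state(); p=st['tool_pos']-[0,0,.053]
for th in (20,25,30,35):
    dd=np.array([-np.sin(np.radians(th))*.986,np.sin(np.radians(th))*.165,np.cos(np.radians(th))]); hh=p-.0565*dd
    print(th,hh.round(4),proj(C,hh).round(1),proj(S,hh).round(1), proj(C,p).round(1),proj(S,p).round(1))
```

```text
[0.5862 0.0765 0.17  ] [0.5622 0.0795 0.2209] [0.0017 0.0017 0.0001 0.0001] 0.056316676800867715
tilt 25.38013919754132 to n 4.809990992738838
W [0.62810301 0.06822219 0.10274589] [np.float64(0.003922396813607601), np.float64(0.003922396813607601)]
20 [0.5772 0.078  0.1669] [276.6 280.1] [290.9 223.2] [276.6 301.1] [298.  202.6]
25 [0.5817 0.0772 0.1688] [276.6 289.1] [289.3 223.4] [276.6 301.1] [298.  202.6]
30 [0.586  0.0765 0.171 ] [276.7 298.2] [287.8 223.5] [276.6 301.1] [298.  202.6]
35 [0.5901 0.0758 0.1737] [276.7 307.4] [286.3 223.5] [276.6 301.1] [298.  202.6]
```

>>> arm_command(deltas=[[[-8,0,12,0,30],[-16,0,24,0,30],[-24,0,38,0,30],[-32,0,52,0,30],[-32,0,52,0,30]]])

```text
t: 14.7
tool_pos: [0.5899, 0.0747, 0.2192]
orientation: [0.086, 0.996, -0.0, -0.001]
force: [-0.2, -0.4, -0.9]
gripper_width: 0.0418
finger_force: 26.1
```

```bash
python3 w.py w5 bolt_head bolt_grip
python3 - <<'E'
from h import *
im=r.snapshot('scene'); 
for t in('bolt_grip','bolt_head','window'): print(t,[(round(d['conf'],2),(np.array(d['location'])*[560,420]).round(1).tolist()) for d in r.tip_of('scene',t)])
w=cv2.imread('pics/w5.png')[:,:,::-1]
a=cv2.resize(im[180:300,220:320],None,fx=4,fy=4,interpolation=cv2.INTER_CUBIC); b=cv2.resize(w[200:400,180:380],None,fx=1.95,fy=1.95)
out=np.zeros((480,800,3),np.uint8); out[:,:400]=a; out[:390,405:795]=b; save('mix2',out)
E
```

```text
[0.5899 0.0747 0.2192] [ 0.0862  0.9963 -0.     -0.0013]
bolt_head 0.9 [276.1 299. ] [(0.081, [0.6394, 0.0659]), (0.1, [0.6282, 0.0678]), (0.126, [0.6127, 0.0705])]
bolt_grip 0.75 [275.4 310.3] [(0.081, [0.6479, 0.0639]), (0.1, [0.6358, 0.0661]), (0.126, [0.6193, 0.069])]
bolt_grip [(0.86, [370.9, 254.8]), (0.71, [427.0, 258.5]), (0.68, [275.5, 246.0]), (0.55, [284.8, 226.8])]
bolt_head [(0.77, [421.2, 274.0]), (0.73, [276.2, 245.0]), (0.59, [367.5, 271.4])]
window []
```

View pics/mix2.png

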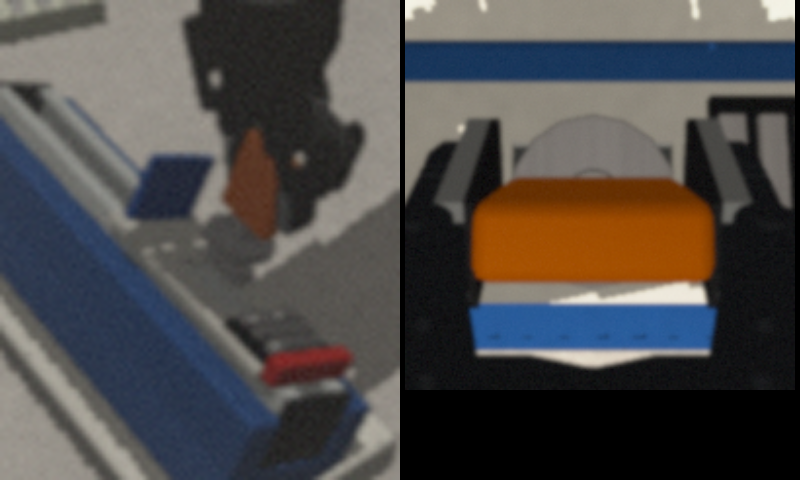

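>>> arm_command(deltas=[[[-2,0,4,0,30],[-4,0,8,0,30],[-6,0,11,0,30],[-8,0,14,0,30],[-10,0,17,0,30],[-10,0,17,0,30]]])

```text
t: 15.8
tool_pos: [0.5998, 0.0732, 0.2036]
orientation: [0.086, 0.996, 0.0, -0.0]
force: [-0.6, -0.3, -0.8]
gripper_width: 0.0419
finger_force: 26.1
```

>>> arm_command(deltas=[[[-2,0,3,0,30],[-3,0,6,0,30],[-5,0,9,0,30],[-6,0,11,0,30],[-6,0,11,0,30]]])

```text
t: 16.42
tool_pos: [0.6044, 0.0725, 0.1949]
orientation: [0.086, 0.996, -0.0, -0.002]
force: [-18.2, 0.4, 19.6]
gripper_width: 0.0413
finger_force: 28.5
```

```bash
cat > m.py <<'E'
from h import *
im=r.snapshot('scene'); 
for t in('bolt_grip','bolt_head'): print(t,[(round(d['conf'],2),(np.array(d['location'])*[560,420]).round(1).tolist()) for d in r.tip_of('scene',t)])
S=cam('scene');W=np.array([.626,.0695,.103]);n=np.array([-.493,.0825,.866])
print('seated grip px',proj(S,W+.041*n),'10mm up',proj(S,W+.051*n))
st=r.read_state(); w=r.snapshot('wrist'); C=cam('wrist',st); print('wrist seated',proj(C,W+.041*n)); 
print([(round(d['conf'],2),(np.array(d['location'])*[560,420]).round(1).tolist()) for d in r.tip_of('wrist','bolt_grip')])
a=cv2.resize(im[180:300,220:320],None,fx=4,fy=4,interpolation=cv2.INTER_CUBIC); b=cv2.resize(w[200:400,180:380],None,fx=1.95,fy=1.95)
out=np.zeros((480,800,3),np.uint8); out[:,:400]=a; out[:390,405:795]=b
import sys; save(sys.argv[1],out)
E
python3 m.py mix3
```

```text
bolt_grip [(0.75, [431.6, 258.4]), (0.66, [281.0, 236.4]), (0.62, [372.1, 254.7])]
bolt_head [(0.96, [272.0, 258.4]), (0.96, [365.1, 274.0]), (0.82, [425.4, 273.4])]
seated grip px [280.69577226 237.07472507] 10mm up [282.42001108 233.54733285]
wrist seated [278.2258126  299.86756391]
[(0.61, [275.3, 314.5])]
```

View pics/mix3.png

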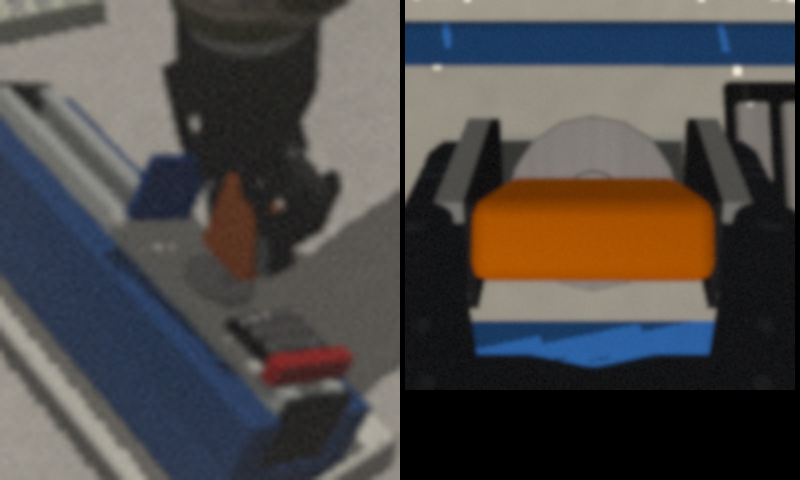

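The collar seems to lie on the plate: the grip is at scene pixel (281,236) against (280.7,237) expected when seated, and about 26 N pushes back along the normal. I'll ease off and release.

>>> arm_command(deltas=[[[1,0,-2,0,30],[1,0,-2,0,70],[1,0,-2,0,70],[1,0,-2,0,70],[1,0,-30,0,70],[1,0,-60,0,70],[1,0,-80,0,70]]])

```text
t: 17.55
tool_pos: [0.6049, 0.0723, 0.2743]
orientation: [0.086, 0.996, 0.0, 0.001]
force: [-0.7, -0.8, 0.4]
gripper_width: 0.0599
finger_force: 0.0
```

```bash
python3 m.py mix4
python3 - <<'E'
from h import *
im=cv2.imread('pics/mix4.png')
st=r.read_state(); C=cam('wrist',st); w=r.snapshot('wrist'); h=cv2.cvtColor(w,cv2.COLOR_RGB2HSV)
m=((h[...,0]<18)&(h[...,1]>150)&(h[...,2]>60)).astype(np.uint8); m[:120]=0; m[:,:200]=0; m[:,350:]=0
n,l,s,c=cv2.connectedComponentsWithStats(m); print(s[1:],c[1:].round(1)); print(st['tool_pos'],st['force'])
W=np.array([.626,.0695,.103]);nn=np.array([-.493,.0825,.866]); u=np.array([.165,.986,0]); x=np.cross(u,nn)
for a in(-21,21):
    for b in(-7,7): print(a,b,proj(C,W+(.066)*nn+a/1e3*u+b/1e3*x).round(1))
E
```

```text
bolt_grip [(0.92, [283.5, 238.5]), (0.91, [373.9, 256.4]), (0.88, [430.8, 256.8])]
bolt_head [(0.96, [273.6, 257.7]), (0.55, [368.5, 272.8]), (0.55, [423.6, 272.3])]
seated grip px [280.69577226 237.07472507] 10mm up [282.42001108 233.54733285]
wrist seated [277.48729079 230.68449119]
[(0.78, [272.1, 222.9])]
[[ 239  208   75   34 2388]] [[276.1 224.1]]
[0.60442291 0.0723161  0.27169217] [ 0.45175962 -0.65805668  0.08110662]
-21 -7 [239.6 213.1]
-21 7 [239.1 238.3]
21 -7 [315.8 212.7]
21 7 [316.6 237.8]
```

View pics/mix4.png

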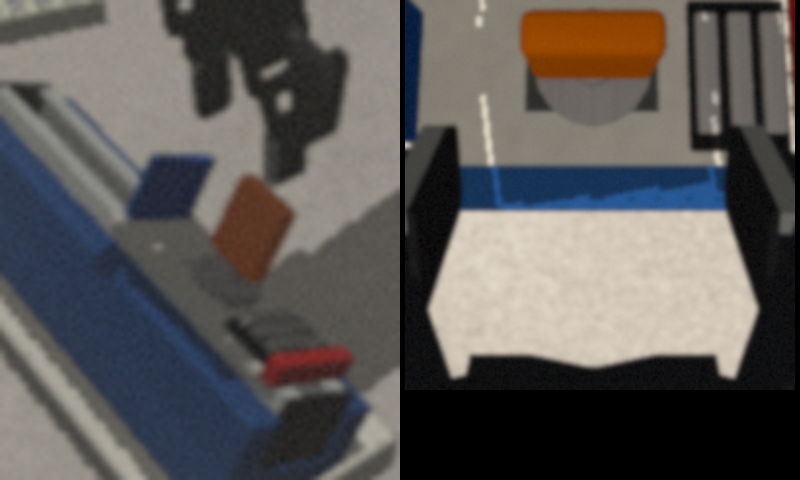

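The bolt stands in the window with its collar on the plate and its paddle along the slot, clear of the fingers. Next I grip loosely across the paddle's faces and use the gripper as a wrench.

>>> arm_command(deltas=[[[8,1,0,1.56,40],[8,1,0,1.56,40],[8,1,0,1.56,40],[8,1,0,1.56,40],[8,1,0,1.56,40],[8,1,0,1.56,40],[8,1,0,1.56,40],[8,1,0,1.56,40]]], newtons=20)

```text
t: 18.85
tool_pos: [0.5968, 0.0747, 0.2717]
orientation: [0.744, 0.668, -0.001, -0.001]
force: [0.6, 0.0, -0.5]
gripper_width: 0.0339
finger_force: 0.0
```

>>> arm_command(deltas=[[[0,0,0,0.075,40],[0,0,0,0.075,40]]])

```text
t: 19.1
tool_pos: [0.5968, 0.0747, 0.2719]
orientation: [0.766, 0.642, -0.001, -0.001]
force: [-0.3, -0.1, -0.0]
gripper_width: 0.0346
finger_force: 0.0
```

Run:
```python
from h import *
st=r.read_state(); print(st['tool_pos'],st['orientation'],st['gripper_width']); Rm=R.from_quat(st['orientation']).as_matrix(); print(Rm[:,1])
C=cam('wrist',st); w=r.snapshot('wrist'); save('w6',w)
h=cv2.cvtColor(w,cv2.COLOR_RGB2HSV)
m=((h[...,0]<18)&(h[...,1]>150)&(h[...,2]>60)).astype(np.uint8)
n,l,s,c=cv2.connectedComponentsWithStats(m); print([x for x in zip(s[1:].tolist(),c[1:].round(1).tolist()) if x[0][4]>100])
W=np.array([.626,.0695,.103]);nn=np.array([-.493,.0825,.866]); u=np.array([.165,.986,0]); x=np.cross(u,nn)
print('expect top ctr',proj(C,W+.066*nn-.003*x), 'corners',[proj(C,W+.066*nn-.003*x+a*u+b*x).round(0).tolist() for a in(-.021,.021) for b in (-.007,.007)])
for d in (.066,.067,.073): print('fingers at depth',d,[proj(C,st['tool_pos']+Rm@[0,y,d]).round(0).tolist() for y in(-.017,.017)])
```

```text
[0.59679392 0.07468786 0.27194823] [ 7.66433424e-01  6.42323290e-01 -5.52571363e-04 -5.40017377e-04] 0.034558943570047185
[ 0.98459548 -0.174841   -0.00153763]
[([0, 0, 93, 54, 3074], [44.2, 24.8]), ([273, 84, 95, 21, 1755], [320.9, 95.0]), ([256, 191, 55, 87, 3672], [282.4, 232.4])]
expect top ctr [265.38658835 243.50696231] corners [[256.0, 274.0], [277.0, 280.0], [254.0, 206.0], [276.0, 209.0]]
fingers at depth 0.066 [[236.0, 285.0], [315.0, 285.0]]
fingers at depth 0.067 [[236.0, 284.0], [315.0, 284.0]]
fingers at depth 0.073 [[238.0, 277.0], [313.0, 277.0]]
```

View pics/w6.png

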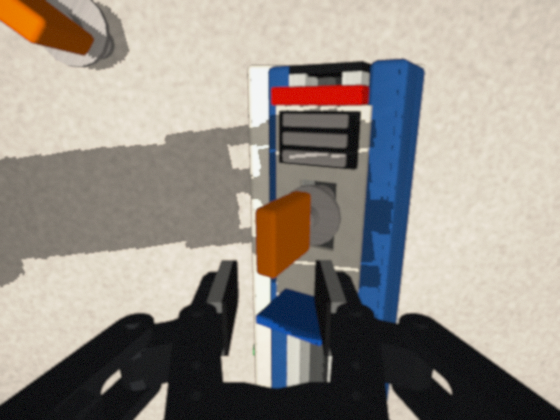

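The wrist view shows the paddle standing along the slot, its top edge at columns 257–278 as predicted. The fingers at (225,290) and (330,290) straddle it.

>>> arm_command(deltas=[[[0,0,20,0,40],[0,0,35,0,40],[0,0,48,0,40],[0,0,60,0,40],[0,0,60,0,40]]])

```text
t: 19.77
tool_pos: [0.5967, 0.0747, 0.212]
orientation: [0.767, 0.642, -0.001, -0.001]
force: [-0.3, 0.2, 1.3]
gripper_width: 0.0342
finger_force: 0.0
```

>>> arm_command(deltas=[[[0,0,0,-0.18,40],[0,0,0,-0.36,40],[0,0,0,-0.54,40],[0,0,0,-0.7,40],[0,0,0,-0.85,40]]])

```text
t: 20.4
tool_pos: [0.5966, 0.0747, 0.2138]
orientation: [0.431, 0.902, -0.0, -0.0]
force: [-9.3, -1.2, 6.8]
gripper_width: 0.0342
finger_force: 5.0
```

>>> arm_command(deltas=[[[0,0,0,-0.15,38],[0,0,0,-0.3,36],[0,0,0,-0.45,34],[0,0,0,-0.6,32],[0,0,0,-0.74,30],[0,0,0,-0.74,30]]])

```text
t: 21.15
tool_pos: [0.5963, 0.0742, 0.2137]
orientation: [0.078, 0.997, -0.001, -0.001]
force: [-7.9, -2.2, 4.5]
gripper_width: 0.0259
finger_force: 7.9
```

```bash
cat > o.py <<'E'
from h import *
W=np.array([.626,.0695,.103]);nn=np.array([-.493,.0825,.866]); u=np.array([.165,.986,0]); x=np.cross(u,nn)
st=r.read_state(); print(np.round(st['tool_pos'],4),np.round(st['force'],1))
for n,box in(('scene',(215,255,260,310)),('top',(150,225,220,300)),('wrist',(0,420,0,560))):
    C=cam(n,st); w=r.snapshot(n); h=cv2.cvtColor(w,cv2.COLOR_RGB2HSV); a,b,c,d=box
    m=((h[...,0]<18)&(h[...,1]>120)&(h[...,2]>40)).astype(np.uint8); q=np.zeros_like(m); q[a:b,c:d]=m[a:b,c:d]
    if n=='top': q[:, :228]=0
    k,l,s,ce=cv2.connectedComponentsWithStats(q)
    for i in range(1,k):
        if s[i][4]>20: rc=cv2.minAreaRect(cv2.findNonZero((l==i).astype(np.uint8))); print(n,s[i].tolist(),ce[i].round(1),np.round(rc[1],1),round(rc[2],1))
    for ang in (0,45,90,135):
        t=np.radians(ang); L=np.cos(t)*u+np.sin(t)*x; K=np.cross(nn,L)
        P=[proj(C,W-.002*x+(.041+e*.025)*nn+f*.021*L+g*.007*K) for e in(-1,1) for f in (-1,1) for g in(-1,1)]
        z=cv2.boundingRect(np.float32(P)); rc=cv2.minAreaRect(np.float32(P)); print('   model',ang,z,np.round(rc[1],1),round(rc[2],1))
    print(n,[(t,round(d['conf'],2),(np.array(d['location'])*[560,420]).round(1).tolist()) for t in('bolt_grip','bolt_head') for d in r.tip_of(n,t)])
E
python3 o.py
```

```text
[0.5963 0.0742 0.2137] [-7.9 -2.2  4.5]
scene [269, 225, 17, 21, 239] [277.8 235.8] [16.1 19.5] 10.3
   model 0 (269, 223, 25, 29) [18.2 26.2] 26.6
   model 45 (273, 223, 16, 29) [ 8.3 27.5] 25.8
   model 90 (268, 226, 26, 22) [16.  27.2] 26.5
   model 135 (268, 223, 27, 28) [18.9 22.9] 25.5
scene [('bolt_grip', 0.73, [370.3, 255.0]), ('bolt_grip', 0.58, [431.3, 257.2]), ('bolt_head', 0.95, [270.8, 253.7]), ('bolt_head', 0.67, [426.3, 272.2]), ('bolt_head', 0.66, [364.5, 272.6])]
   model 0 (236, 182, 20, 14) [18.3 11.4] 7.8
   model 45 (237, 178, 18, 22) [19.1 11.1] 50.5
   model 90 (241, 178, 10, 23) [ 7.6 21.7] 5.9
   model 135 (236, 179, 20, 20) [ 8.5 21.5] 53.1
top [('bolt_grip', 0.57, [189.1, 250.1]), ('bolt_grip', 0.46, [154.7, 291.3]), ('bolt_head', 0.8, [192.9, 249.7]), ('bolt_head', 0.57, [159.5, 285.6])]
wrist [402, 239, 33, 89, 2138] [417.9 280.9] [89.5 28.6] 85.4
wrist [239, 258, 70, 107, 3968] [270.7 309. ] [ 40.5 107.8] 25.8
   model 0 (223, 270, 108, 38) [107.   36.1] 0.5
   model 45 (228, 239, 100, 103) [108.1  36.5] 46.1
   model 90 (258, 236, 38, 110) [ 36.5 108.5] 0.5
   model 135 (226, 239, 101, 103) [ 36.6 108. ] 44.8
wrist [('bolt_grip', 0.82, [266.5, 303.8]), ('bolt_head', 0.8, [269.9, 292.5])]
```

The bolt is about 65° round. I close now to square it.

>>> arm_command(deltas=[[[0,0,0,-0.15,26],[0,0,0,-0.3,22],[0,0,0,-0.4,14],[0,0,0,-0.3,14],[0,0,0,-0.1,14],[0,0,0,0,10],[0,0,0,0,10]]], newtons=40)

```text
t: 22.48
tool_pos: [0.597, 0.0746, 0.2134]
orientation: [0.078, 0.997, -0.0, 0.0]
force: [-1.4, -0.6, 0.6]
gripper_width: 0.013
finger_force: 39.6
```

```bash
python3 o.py | grep -E "wrist|^\[|scene"
```

```text
[0.597  0.0746 0.2134] [-1.4 -0.6  0.6]
scene [271, 227, 15, 20, 164] [278.2 238.4] [12.1 21. ] 26.6
scene [('bolt_grip', 0.89, [280.7, 237.4]), ('bolt_grip', 0.8, [370.4, 252.4]), ('bolt_grip', 0.71, [430.2, 255.7]), ('bolt_grip', 0.51, [158.6, 211.0]), ('bolt_head', 0.8, [368.6, 273.4]), ('bolt_head', 0.71, [423.9, 272.7]), ('bolt_head', 0.68, [270.0, 256.2])]
wrist [401, 239, 34, 100, 2489] [417.6 285.9] [100.4  29.5] 86.6
wrist [257, 248, 39, 108, 3855] [275.9 302. ] [107.  38.] 90.0
wrist [('bolt_grip', 0.6, [272.7, 298.8])]
```

>>> arm_command(deltas=[[[0,0,0,0,30],[0,0,0,0,45],[0,0,0,0,45],[0,0,-20,0,45],[0,0,-60,0,45],[0,0,-100,0,45],[0,0,-110,0,45]]])

```text
t: 23.8
tool_pos: [0.5973, 0.0748, 0.3255]
orientation: [0.078, 0.997, 0.0, 0.002]
force: [0.1, -0.6, -0.5]
gripper_width: 0.0384
finger_force: 0.0
```

```bash
python3 o.py
```

```text
[0.5973 0.0748 0.3255] [ 0.1 -0.6 -0.5]
scene [273, 228, 21, 19, 229] [282.8 237.1] [12.1 23.3] 26.6
   model 0 (269, 223, 25, 29) [18.2 26.2] 26.6
   model 45 (273, 223, 16, 29) [ 8.3 27.5] 25.8
   model 90 (268, 226, 26, 22) [16.  27.2] 26.5
   model 135 (268, 223, 27, 28) [18.9 22.9] 25.5
scene [('bolt_grip', 0.89, [374.2, 256.2]), ('bolt_grip', 0.56, [280.9, 239.0]), ('bolt_head', 0.92, [424.5, 270.6]), ('bolt_head', 0.87, [368.3, 273.2]), ('bolt_head', 0.81, [275.1, 258.9])]
top [242, 185, 7, 8, 52] [245.1 188.4] [7. 6.] 90.0
   model 0 (236, 182, 20, 14) [18.3 11.4] 7.8
   model 45 (237, 178, 18, 22) [19.1 11.1] 50.5
   model 90 (241, 178, 10, 23) [ 7.6 21.7] 5.9
   model 135 (236, 179, 20, 20) [ 8.5 21.5] 53.1
top [('bolt_grip', 0.56, [188.3, 247.9]), ('bolt_grip', 0.54, [151.2, 290.2]), ('bolt_grip', 0.49, [247.1, 190.1]), ('bolt_head', 0.65, [160.2, 285.8]), ('bolt_head', 0.53, [192.5, 249.9]), ('bolt_head', 0.51, [249.5, 182.8])]
wrist [406, 0, 57, 31, 1025] [430.   11.8] [26.2 59. ] 62.7
wrist [267, 179, 21, 67, 1276] [276.9 211.7] [19.8 66.2] 1.7
wrist [360, 193, 20, 71, 1097] [369.1 229. ] [70.2 17.4] 87.0
   model 0 (245, 195, 61, 33) [60.4 31.8] 0.5
   model 45 (247, 178, 58, 66) [64.3 28.4] 45.1
   model 90 (265, 176, 21, 69) [20.4 67.5] 0.5
   model 135 (247, 178, 57, 65) [28.3 64.4] 45.8
wrist [('bolt_grip', 0.7, [275.2, 211.4]), ('bolt_head', 0.75, [277.3, 231.6]), ('bolt_head', 0.68, [411.9, 10.8])]
```

```bash
python3 w.py w7 tab window
python3 - <<'E'
from h import *
a=cv2.imread('pics/top2.png')[:,:,::-1]; b=r.snapshot('top')
for t in('tab',): print([(d['conf'],np.array(d['location'])*[560,420]) for d in r.tip_of('top',t)][:1])
f=lambda i:cv2.cvtColor(np.ascontiguousarray(i[170:205,205:290]),cv2.COLOR_RGB2GRAY)
# compare the seat/boats next to the stop: cols 215-240
x,y=f(a)[:,5:36].astype(np.float32),f(b)[:,5:36].astype(np.float32); print(cv2.phaseCorrelate(x,y,cv2.createHanningWindow(x.shape[::-1],cv2.CV_32F)))
E
```

```text
[0.5969 0.0747 0.3221] [ 7.860e-02  9.969e-01  0.000e+00 -7.000e-04]
tab 0.58 [188.5 217.4] [(0.081, [0.6103, -0.0102]), (0.1, [0.605, -0.0043]), (0.126, [0.5976, 0.0038])]
[(0.85, array([273.392, 190.89 ]))]
((-0.32886725056578214, 0.6797350023885009), 0.416443912519349)
```

```bash
python3 -c "
from bench import r
print(r.sign_off())"
```

```text
the job is handed in; nothing more can be done
None
```

I've handed the job in, but the sign-off returned no verdict. By the last camera checks the carriage is home, the bolt is seated and square across the slot to within about 2°, and the gripper is clear of everything.

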